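# Feed the cassette magazine into the analyser's loading lane

### The arm

A 6-joint arm with a two-finger parallel gripper is mounted at the origin on the work surface. World frame = base frame: x ahead of the robot, y to its left, z up, the work surface at z = 0. Lengths are in m, angles in degrees, forces in N, time in s.
With the tool pointing down it reaches from about 0.4 to 0.925 m from the base axis. Payload 3.4 kg.
Tool frame: the origin (TCP) lies midway between the tips of the shut fingers; the grasp point (between the pads) lies 19 mm behind it; x points along the fingers, y is the direction in which the jaws open and shut, and the axes are right-handed (so a half turn about x gives the same grasp; the last joint's range is limited). The gripper opens to 85 mm and grips with 20 to 120 N. Pads are 22 mm wide; open, the fingers measure 114 mm over their backs; the gripper's body (76 mm by 85 mm) begins 54 mm behind the grasp point. The pads swing forward as they close: fully open they stand 13 mm farther back than shut.
Start: joints at [-70.617, 17.578, 86.31, -0, 76.112, -4.211], TCP at [0.23, -0.527, 0.209] pointing down, gripper open.
Joint ranges: [-179.03, 179.03], [-60, 130.46], [8.19, 133.38], [-81.62, 261.62], [5.75, 156.47], [-153.77, 153.77]. Speed limits (degrees/s): [147.25, 147.25, 180, 180, 180, 180].

### API

Orientations are given as a 3x3 rotation matrix whose columns are the frame's x, y, z axes.
In Python, from station import ctrl gives the robot as it stands.
- The arm moves only by the tool send_rows, never from a script. Its argument "commands" is a list of rows, each an object of numbers: "dx", "dy", "dz": the shift along the tool's x, y, z in mm; "ax", "ay", "az": the turn, a rotation vector about the tool's x, y, z in rad. In form: [{"dx": .., "dy": .., "dz": .., "ax": .., "ay": .., "az": ..}, ...]. A call has 1 to 10 rows; each row is the pose to reach, as a shift and turn from the pose commanded when the call began, along the tool's axes at that moment; what a row does not reach only later rows make up. A row lasts 1/12 s, in which the tool goes at most 41.7 mm and 7.16 degrees, less where a joint would pass 70% of its speed; a pose out of reach is approached as far as the arm can. A call with a gripper value outside its range is refused whole. "gripper" is the opening in per cent of the stroke, from 0 (shut) to 100 (fully open), set as the call begins (left out, the last holds). The fingers move at their own pace and stop on an object; "grip_force" is the grip in N (left out, the last holds). Time passes only in rows, so rows that repeat a pose let the fingers close. It gives the time, the measured TCP pose, the force and the opening at its end, in the units of the state.
- ctrl.state(): the state, without advancing time (a new reading comes with each control period).
- ctrl.camera(name): name is "side" or "top"; returns a dict with "frame" (384x512x3 uint8, blue, green, red), "intrinsics" (3x3 intrinsics, pixels), "world_from_camera" (4x4, takes a point from camera to world coordinates). Camera axes: x right, y down, z forward; pixel columns grow to the right and rows downward; lengths in m; the calibration is good to about 2 mm. A picture is of the moment at which its call begins. There is no depth.
- ctrl.close_job(): hands the job in, once; it reports no verdict.
The state is a dict: "time_s": time; "joint_positions": joint angles; "joint_velocities": joint speeds; "joint_torque": joint torques, N m; "eef_pos": TCP position; "ee_rot": TCP orientation; "wrist_force": force on the tool from outside, world axes, zero at the start; "wrist_torque": the same for the moment, N m; "finger_gap": opening from 0.0 (shut) to 1.0 (fully open).
Only numpy, scipy, OpenCV 4.12 (cv2) and the standard library are available. Lean on these libraries where they do the work, as an engineer would, in place of code of your own. Each camera call takes 0.05 s, during which the arm holds its last target. There are 200 camera calls.

### The job

Push the closed white cassette magazine along the loading deck, down the lane between the two guide rails, until it sits squarely up against the rubber stop at the far end. Only push it with the fingers, gently and flat on the deck, never lifting or tipping it; nothing, neither the magazine nor the robot, may touch either rail. Leave the other things on the bench and deck where they are.

Things in the scene. Friction and masses are not known exactly. Their poses are not given: they have to be found in the camera images.
- deck: Fixed flat dark grey deck plate, 8 mm thick, 550 x 220 mm, on the bench. Origin on the bench (plate underside), in the middle of the lane's mouth; deck surface at z = +8 mm in its frame. Its x axis points down the lane (direction of the push), y to the left of it, z up. The open apron runs from x = -210 to 0 mm, the lane between the rails from x = 0 to 220 mm, the face of the rubber stop is at x = 220 mm.
- rail_left: Fixed aluminium guide rail on the deck; same origin and axes as the deck. Bar from x = 0 to 220 mm, y = +56 to +66 mm, top at z = 28 mm (20 mm above the deck surface). The free lane between the rails is 112 mm wide.
- rail_right: The other guide rail, its mirror image: y = -56 to -66 mm in the deck's frame, same length and height.
- dock: Fixed cream and blue-grey reader housing at the far end of the lane; same origin and axes as the deck. Housing x = 230 to 340 mm, 200 mm wide, top at z = 90 mm; on its front the rubber stop, 90 mm wide, face at x = 220 mm, z = 25 to 55 mm.
- magazine: Loose closed white plastic box, 120 mm long (its x), 96 mm wide (its y), 70 mm high, about 0.3 to 0.55 kg, smooth flat sides. Origin at the centre of its underside. It starts on the deck's apron, short of the lane, its x axis roughly along the lane (up to about 9 degrees askew) and up to 25 mm off the lane's centre line. Fully home its origin is 160 mm past the lane's mouth. It slides with dry friction and stops when the push stops.
- vial: Bystander, loose: small closed jar, 24 mm across, 45 mm high, standing on the deck just outside one rail. Origin at the centre of its underside.
- block: Bystander, loose: aluminium block 50 x 25 x 30 mm high, lying on the deck just outside the other rail. Origin at the centre of its underside.
- amber: Bystander, loose: amber reagent bottle, 60 mm across, 130 mm high. Origin at the centre of its underside.
- tipbox: Bystander, loose: pipette-tip box, 120 x 85 mm, 85 mm high, clear lid. Origin at the centre of its underside.
- spray: Bystander, loose: blue spray bottle with white head, 80 mm across, about 195 mm high. Origin at the centre of its underside.
- rack: Bystander, loose: white tube rack 200 x 70 mm with capped tubes, about 90 mm high. Origin at the centre of its underside.
- stapler: Bystander, loose: black stapler 130 x 34 mm, 40 mm high. Origin at the centre of its underside.

How it is judged:
By the outcome, as a careful person would: the job done as asked, in the order asked, and still so for the second after the job is handed in, with the robot touching nothing.
It also fails if it takes over 64 s, if anything falls off the work surface, if the arm or the gripper's body presses on something with over 40 N, if the wrist force passes 120 N, or if a joint passes its speed limit or range.

## Working session

There is one attempt and no reset: what is moved stays moved. The work goes in short steps, Python scripts to look and compute and a tool call to move; the robot and the scene stay as the last step left them, time stands still between calls to the robot, and variables do not carry over. Pictures are saved under pics/ and viewed, about 8 in all and at most 12, crops included, and the job is handed in when it is done.

Besides the shell and the picture viewer there is one more tool, called after "Call:" by a JSON object that holds its "op" and its "data", one argument or row to a line. send_rows: Moves the arm, as the interface text tells. Its arguments: {"type":"object","properties":{"commands":{"type":"array","items":{"type":"object","properties":{"dx":{"type":"number"},"dy":{"type":"number"},"dz":{"type":"number"},"ax":{"type":"number"},"ay":{"type":"number"},"az":{"type":"number"}}}},"gripper":{"type":"number"},"grip_force":{"type":"number"}},"required":["commands"]}

```bash
ls; mkdir -p pics
python3 - <<'E'
from station import ctrl
import cv2, numpy as np
np.set_printoptions(precision=4,suppress=True)
s=ctrl.state();print(s)
for n in("top","side"):
    c=ctrl.camera(n);cv2.imwrite(f"pics/{n}0.png",c["frame"]);np.savez(f"pics/{n}0.npz",**c)
    print(n,c["intrinsics"],c["world_from_camera"])
E
```

```text
pics
{'time_s': 0.0, 'joint_positions': array([-70.6171,  17.6234,  86.3835,  -0.0011,  76.1109,  -4.2116]), 'joint_velocities': array([-0.0099, -0.1278, -0.0283,  0.0159,  0.1228, -0.0573]), 'joint_torque': array([ -0.0004, -45.7555, -25.1914,  -0.0001,   0.0132,  -0.    ]), 'eef_pos': array([ 0.2299, -0.5262,  0.2084]), 'ee_rot': array([[-0.0007,  0.4003, -0.9164],
       [ 0.0019, -0.9164, -0.4003],
       [-1.    , -0.0021, -0.0001]]), 'wrist_force': array([ 0.2585, -0.3406, -0.2528]), 'wrist_torque': array([-0.0089, -0.0741,  0.0284]), 'finger_gap': 1.0012836367090285}
top [[358.2106   0.     256.7454]
 [  0.     358.2106 195.7848]
 [  0.       0.       1.    ]] [[ 0.0179 -0.9909  0.1332  0.3436]
 [-0.9997 -0.0158  0.0162  0.0288]
 [-0.0139 -0.1335 -0.991   1.3015]
 [ 0.      0.      0.      1.    ]]
side [[438.2479   0.     248.2544]
 [  0.     438.2479 194.3868]
 [  0.       0.       1.    ]] [[-0.7334 -0.3937  0.5542 -0.3671]
 [-0.6795  0.4015 -0.614   1.0062]
 [ 0.0192 -0.8269 -0.562   0.8958]
 [ 0.      0.      0.      1.    ]]
```

View pics/top0.png

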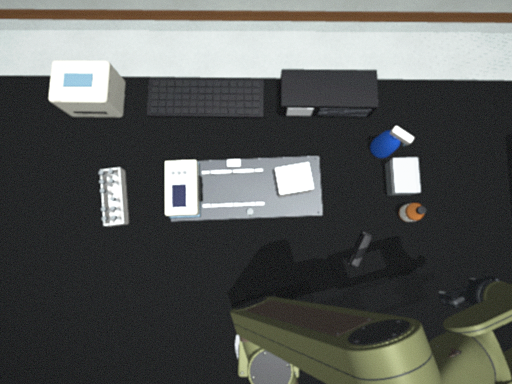

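View pics/side0.png

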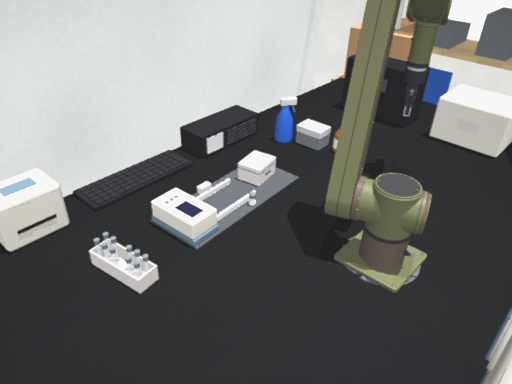

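The top view shows the lane running to image left (world +y), with the dock at about (181,188), the rails at rows ~171 and ~205, and the magazine at about (294,179). The side view agrees. I'll view an enlarged crop next to get exact edges.

Run:
```python
import cv2,numpy as np
f=cv2.imread("pics/top0.png")[145:235,155:335]
cv2.imwrite("pics/topc.png",cv2.resize(f,None,fx=4.4,fy=4.4,interpolation=cv2.INTER_CUBIC))
f=cv2.imread("pics/side0.png")[130:250,145:305]
cv2.imwrite("pics/sidec.png",cv2.resize(f,None,fx=5,fy=5,interpolation=cv2.INTER_CUBIC))
```

```text
(no output)
```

View pics/topc.png

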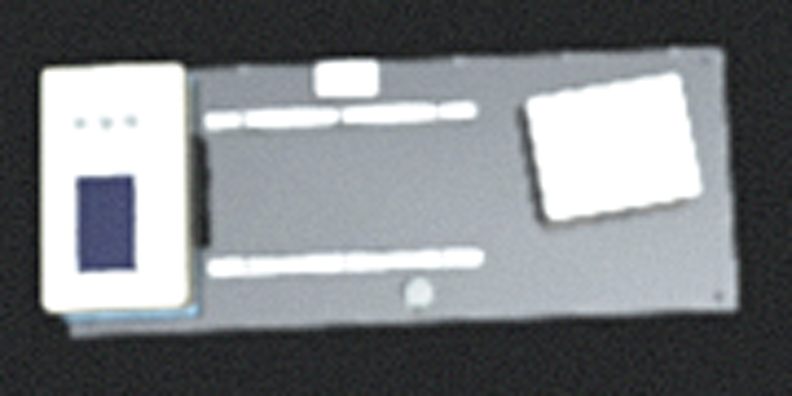

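View pics/sidec.png

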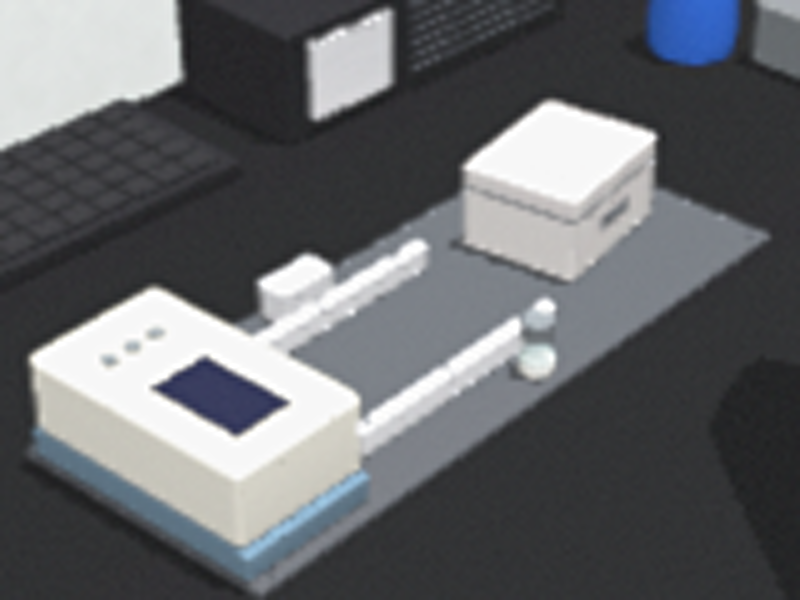

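```bash
cat > h.py <<'E'
import cv2,numpy as np
np.set_printoptions(precision=4,suppress=True)
def cast(c,px,z):
    px=np.atleast_2d(np.asarray(px,float)); K=c["intrinsics"];T=c["world_from_camera"]
    d=np.c_[px,np.ones(len(px))]@np.linalg.inv(K).T@T[:3,:3].T
    return (T[:3,3]+d*((z-T[2,3])/d[:,2])[:,None])
S=8
def blobs(c,box,thr):
    """white blobs in box (r0,r1,c0,c1): list of (area px, minAreaRect corners in image px)"""
    r0,r1,c0,c1=box
    g=cv2.cvtColor(c["frame"],cv2.COLOR_BGR2GRAY)[r0:r1,c0:c1]
    g=cv2.resize(g,None,fx=S,fy=S,interpolation=cv2.INTER_CUBIC)
    cs,_=cv2.findContours((g>thr).astype(np.uint8),cv2.RETR_EXTERNAL,cv2.CHAIN_APPROX_NONE)
    out=[]
    for k in cs:
        a=cv2.contourArea(k)/S/S
        if a<20: continue
        p=cv2.boxPoints(cv2.minAreaRect(k)); out.append((a,(p+.5)/S-.5+[c0,r0],(k[:,0]+.5)/S-.5+[c0,r0]))
    return out
def rect(w):
    """centre, long side, short side, angle of long side (deg, in [0,180))"""
    e=[w[1]-w[0],w[2]-w[1]];L=[np.linalg.norm(v[:2]) for v in e];i=int(np.argmax(L))
    return w.mean(0),max(L)*1e3,min(L)*1e3,np.degrees(np.arctan2(e[i][1],e[i][0]))%180
E
python3 - <<'E'
from h import *
c=dict(np.load("pics/top0.npz"))
g=cv2.cvtColor(c["frame"],cv2.COLOR_BGR2GRAY)
print(g[176,270:325]);print(g[158:200,292]);print(g[160:215,230])
for thr in (170,200,225):
  for a,p,_ in blobs(c,(155,222,200,330),thr):
    z=.078 if a>400 else .028
    print(thr,round(a),rect(cast(c,p,z)), p.mean(0))
# deck: dark-grey quad
E
```

```text
[164 166 165 123  87 128 241 255 255 255 255 255 255 255 255 255 255 255
 255 255 255 255 255 255 255 255 255 255 255 255 255 255 255 255 255 255
 255 255 255 255 255 255 201 168 167 173 176 173 177 172 120  53  25  31
  37]
[163 163 160 160 159 161 222 255 255 255 255 255 255 255 255 255 255 255
 255 255 255 255 255 255 255 255 255 255 255 255 255 255 255 255 254 163
 135 160 177 182 179 180]
[255 255 255 255 255 255 250 158 137 201 255 255 254 179 150 159 160 161
 162 163 160 164 166 163 164 163 160 166 163 167 168 166 169 168 163 166
 168 166 166 166 169 160 195 255 255 255 252 181 161 169 170 168 174 168
 171]
170 301 (array([0.6049, 0.1405, 0.028 ]), np.float64(229.51183223283417), np.float64(20.831949627869687), np.float64(93.15221423044571)) [232.1334 170.7758]
170 3336 (array([0.5318, 0.0358, 0.078 ]), np.float64(419.33542667274537), np.float64(190.0619985059286), np.float64(92.91345481691258)) [260.7084 189.3175]
170 125 (array([0.6354, 0.1369, 0.028 ]), np.float64(56.515274038436424), np.float64(32.50226643893122), np.float64(90.82970869876058)) [233.3125 162.5625]
200 31 (
[... 703 characters left out ...]
t64(30.18259611019316), np.float64(90.83029115892842)) [233.3125 162.5   ]
225 221 (array([0.4832, 0.1338, 0.028 ]), np.float64(224.34372012813085), np.float64(15.296542747323983), np.float64(93.1164190160516)) [233.0733 204.161 ]
225 200 (array([0.6046, 0.141 , 0.028 ]), np.float64(223.03147498792993), np.float64(14.90930036065193), np.float64(93.42109221340031)) [231.9872 170.8336]
225 982 (array([ 0.5731, -0.08  ,  0.078 ]), np.float64(125.05780798372865), np.float64(100.21287692846747), np.float64(100.8624913440775)) [294.2397 177.8708]
225 102 (array([0.6356, 0.1369, 0.028 ]), np.float64(51.03629966307487), np.float64(28.3256558745793), np.float64(90.83087350809203)) [233.3125 162.5   ]
```

Measurements: rail spacing is 121.6 mm (122 expected) and the lane heading is 93.27°. The magazine centre is at lane (-109, -17) mm, yaw +7.6°. First I'll square and centre it on the apron with a flat two-finger push on its right side.

Call:
{"op": "send_rows", "data": {
  "commands": [
    {"dy": -121,"dz": -285,"ax": 0.354},
    {"dy": -121,"dz": -285,"ax": 0.354},
    {"dy": -121,"dz": -285,"ax": 0.354},
    {"dy": -121,"dz": -285,"ax": 0.354},
    {"dy": -121,"dz": -285,"ax": 0.354},
    {"dy": -121,"dz": -285,"ax": 0.354},
    {"dy": -121,"dz": -285,"ax": 0.354},
    {"dy": -121,"dz": -285,"ax": 0.354},
    {"dy": -121,"dz": -285,"ax": 0.354}
  ],
  "gripper": 100
}}

```text
$.commands[0]: bad value
```

```bash
cat >> h.py <<'E'
A=np.radians(93.27);U=np.array([np.cos(A),np.sin(A),0]);N=np.array([-U[1],U[0],0]);M=np.array([.5502,.0275,0])
def lane(p): 
    d=np.asarray(p)-M; return np.array([d@U,d@N,p[2]])*1e3
def plan(ctrl,x,y,z,zdir):
    """tool-axis shift (mm) to lane point (mm), turn ax so tool z -> zdir"""
    s=ctrl.state();R=s["ee_rot"];d=R.T@(M+x/1e3*U+y/1e3*N+[0,0,z/1e3]-s["eef_pos"])*1e3
    Rt=np.c_[[0,0,-1],np.cross(zdir,[0,0,-1]),zdir]
    print("t",s["time_s"],"tcp lane",lane(s["eef_pos"]),"F",s["wrist_force"]@np.c_[U,N,[0,0,1]],"d",d,"rot",cv2.Rodrigues(R.T@Rt)[0].ravel(),"j",s["joint_positions"])
E
python3 -c "
from h import *;from station import ctrl
plan(ctrl,-109,-100,209,N)"
```

```text
t 0.1 tcp lane [-534.6461  351.3542  208.4764] F [-0.2321 -0.0943  0.3472] d [  -0.0061 -242.3575 -571.1027] rot [0.3548 0.0002 0.0018] j [-70.6162  17.6182  86.3755   0.      76.1107  -4.2123]
```

Call:
{"op": "send_rows", "data": {
  "commands": [
    {"dx": 0,"dy": -16,"dz": -38,"ax": 0.1,"ay": 0,"az": 0},
    {"dx": 0,"dy": -32,"dz": -76,"ax": 0.2,"ay": 0,"az": 0},
    {"dx": 0,"dy": -48,"dz": -114,"ax": 0.3,"ay": 0,"az": 0},
    {"dx": 0,"dy": -64,"dz": -152,"ax": 0.354,"ay": 0,"az": 0},
    {"dx": 0,"dy": -80,"dz": -190,"ax": 0.354,"ay": 0,"az": 0},
    {"dx": 0,"dy": -96,"dz": -228,"ax": 0.354,"ay": 0,"az": 0},
    {"dx": 0,"dy": -112,"dz": -266,"ax": 0.354,"ay": 0,"az": 0},
    {"dx": 0,"dy": -128,"dz": -304,"ax": 0.354,"ay": 0,"az": 0},
    {"dx": 0,"dy": -144,"dz": -342,"ax": 0.354,"ay": 0,"az": 0},
    {"dx": 0,"dy": -160,"dz": -380,"ax": 0.354,"ay": 0,"az": 0}
  ],
  "gripper": 100
}}

```text
time_s: 0.93
eef_pos: [0.5151, -0.2263, 0.209]
ee_rot: [[-0.001, 0.058, -0.998], [0.0, -0.998, -0.058], [-1.0, -0.0, 0.001]]
wrist_force: [0.7, -0.7, 0.4]
finger_gap: 0.999
```

```bash
python3 -c "
from h import *;from station import ctrl
plan(ctrl,-109,-100,209,N)"
```

```text
t 0.9333 tcp lane [-251.3929   49.5311  208.9785] F [-0.7516 -0.6184  0.3926] d [  -0.0784 -142.2712 -149.6469] rot [0.0008 0.0007 0.0003] j [-28.0167  16.6299  87.7864  -0.0053  75.6253  58.6679]
```

Call:
{"op": "send_rows", "data": {
  "commands": [
    {"dx": 0,"dy": -28,"dz": -30,"ax": 0,"ay": 0,"az": 0},
    {"dx": 0,"dy": -56,"dz": -60,"ax": 0,"ay": 0,"az": 0},
    {"dx": 0,"dy": -84,"dz": -90,"ax": 0,"ay": 0,"az": 0},
    {"dx": 0,"dy": -112,"dz": -120,"ax": 0,"ay": 0,"az": 0},
    {"dx": 0,"dy": -142,"dz": -150,"ax": 0,"ay": 0,"az": 0},
    {"dx": 0,"dy": -142,"dz": -150,"ax": 0,"ay": 0,"az": 0},
    {"dx": 30,"dy": -142,"dz": -150,"ax": 0,"ay": 0,"az": 0},
    {"dx": 60,"dy": -142,"dz": -150,"ax": 0,"ay": 0,"az": 0},
    {"dx": 85,"dy": -142,"dz": -150,"ax": 0,"ay": 0,"az": 0},
    {"dx": 90,"dy": -142,"dz": -150,"ax": 0,"ay": 0,"az": 0}
  ]
}}

```text
time_s: 1.77
eef_pos: [0.6517, -0.0769, 0.1138]
ee_rot: [[-0.01, 0.058, -0.998], [0.002, -0.998, -0.058], [-1.0, -0.002, 0.01]]
wrist_force: [-0.2, 0.3, 0.1]
finger_gap: 0.995
```

```bash
python3 -c "
from h import *;from station import ctrl
plan(ctrl,-109,-100,25,N)
c=ctrl.camera('top');cv2.imwrite('pics/top1.png',cv2.resize(c['frame'][120:280,220:380],None,fx=3.6,fy=3.6,interpolation=2))
c=ctrl.camera('side');cv2.imwrite('pics/side1.png',cv2.resize(c['frame'][60:240,150:350],None,fx=4,fy=3.3*4/3.3,interpolation=2)[:600])
"
```

```text
t 1.7667 tcp lane [-110.0422  -95.4154  113.7694] F [0.3249 0.2256 0.0612] d [88.7219 -0.8248 -5.4634] rot [0.0012 0.0099 0.0024] j [-10.4169  28.6583  82.5564  -0.0019  69.3682  76.2464]
```

View pics/side1.png

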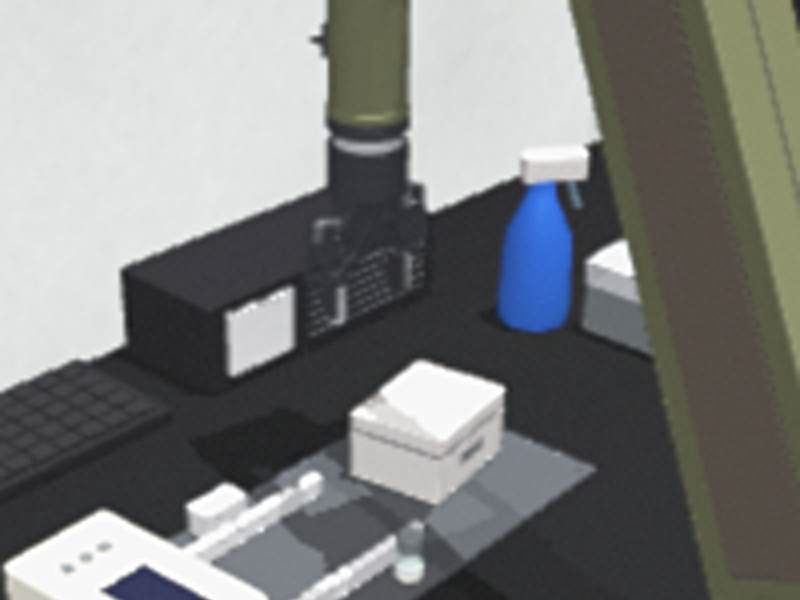

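The side view shows the open gripper hanging clear behind the magazine's right side, with the radio well behind it. Descending.

Call:
{"op": "send_rows", "data": {
  "commands": [
    {"dx": 25,"dy": 0,"dz": -5,"ax": 0,"ay": 0,"az": 0},
    {"dx": 50,"dy": 0,"dz": -5,"ax": 0,"ay": 0,"az": 0},
    {"dx": 75,"dy": 0,"dz": -5,"ax": 0,"ay": 0,"az": 0},
    {"dx": 89,"dy": 0,"dz": -5,"ax": 0,"ay": 0,"az": 0},
    {"dx": 89,"dy": 0,"dz": -5,"ax": 0,"ay": 0,"az": 0},
    {"dx": 89,"dy": 0,"dz": -5,"ax": 0,"ay": 0,"az": 0}
  ]
}}

```text
time_s: 2.37
eef_pos: [0.6617, -0.0779, 0.0314]
ee_rot: [[0.001, 0.057, -0.998], [-0.0, -0.998, -0.057], [-1.0, 0.0, -0.001]]
wrist_force: [0.6, 0.0, -0.2]
finger_gap: 0.998
```

```bash
python3 -c "
from h import *;from station import ctrl
plan(ctrl,-109,-59,25,N)"
```

```text
t 2.3667 tcp lane [-111.6239 -105.3319   31.4228] F [-0.0282 -0.5684 -0.2465] d [ 6.3664 -2.6446 46.3385] rot [ 0.0004 -0.0012 -0.0003] j [-10.3485  33.8369  86.4835   0.0006  59.609   76.3578]
```

Call:
{"op": "send_rows", "data": {
  "commands": [
    {"dx": 2,"dy": 0,"dz": 4,"ax": 0,"ay": 0,"az": 0},
    {"dx": 3,"dy": 0,"dz": 8,"ax": 0,"ay": 0,"az": 0},
    {"dx": 3,"dy": 0,"dz": 12,"ax": 0,"ay": 0,"az": 0},
    {"dx": 3,"dy": 0,"dz": 16,"ax": 0,"ay": 0,"az": 0},
    {"dx": 3,"dy": 0,"dz": 19,"ax": 0,"ay": 0,"az": 0},
    {"dx": 3,"dy": 0,"dz": 22,"ax": 0,"ay": 0,"az": 0},
    {"dx": 3,"dy": 0,"dz": 25,"ax": 0,"ay": 0,"az": 0},
    {"dx": 3,"dy": 0,"dz": 27,"ax": 0,"ay": 0,"az": 0},
    {"dx": 3,"dy": 0,"dz": 29,"ax": 0,"ay": 0,"az": 0},
    {"dx": 3,"dy": 0,"dz": 31,"ax": 0,"ay": 0,"az": 0}
  ]
}}

```text
time_s: 3.2
eef_pos: [0.6312, -0.0798, 0.0279]
ee_rot: [[0.003, 0.058, -0.998], [-0.001, -0.998, -0.058], [-1.0, 0.001, -0.003]]
wrist_force: [5.0, -1.4, 0.4]
finger_gap: 1.0
```

```bash
python3 -c "
from h import *;from station import ctrl
plan(ctrl,-109,-59,28,N)
c=ctrl.camera('top');cv2.imwrite('pics/top2.png',cv2.resize(c['frame'][140:230,200:340],None,fx=5,fy=5,interpolation=2))
"
```

```text
t 3.2 tcp lane [-111.7616  -74.7508   27.9128] F [-1.6773 -4.9291  0.379 ] d [-0.1321 -2.777  15.7478] rot [ 0.001  -0.0027 -0.0011] j [-10.9969  32.1345  90.8786  -0.0251  56.824   75.6902]
```

View pics/top2.png

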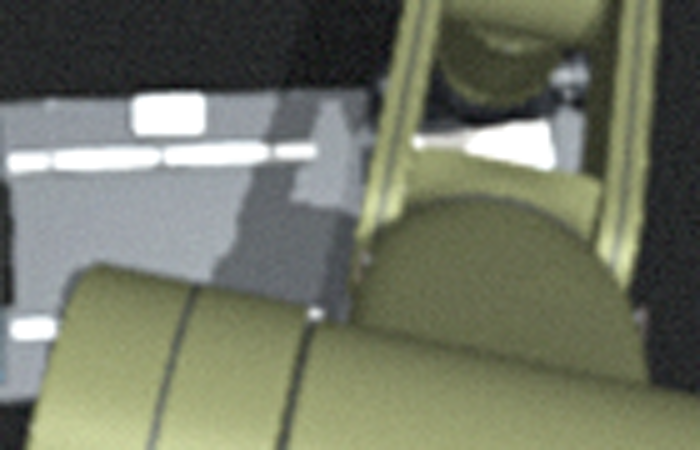

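The arm hides the magazine from above, but the 5 N reading confirms finger contact where I expected it. Continuing to square it and bring it to centre.

Call:
{"op": "send_rows", "data": {
  "commands": [
    {"dx": 0,"dy": 0,"dz": 2,"ax": 0,"ay": 0,"az": 0},
    {"dx": 0,"dy": 0,"dz": 4,"ax": 0,"ay": 0,"az": 0},
    {"dx": 0,"dy": 0,"dz": 6,"ax": 0,"ay": 0,"az": 0},
    {"dx": 0,"dy": 0,"dz": 8,"ax": 0,"ay": 0,"az": 0},
    {"dx": 0,"dy": 0,"dz": 10,"ax": 0,"ay": 0,"az": 0},
    {"dx": 0,"dy": 0,"dz": 12,"ax": 0,"ay": 0,"az": 0},
    {"dx": 0,"dy": 0,"dz": 13,"ax": 0,"ay": 0,"az": 0},
    {"dx": 0,"dy": 0,"dz": 14,"ax": 0,"ay": 0,"az": 0},
    {"dx": 0,"dy": 0,"dz": 15,"ax": 0,"ay": 0,"az": 0},
    {"dx": 0,"dy": 0,"dz": 15,"ax": 0,"ay": 0,"az": 0}
  ]
}}

```text
time_s: 4.08
eef_pos: [0.6149, -0.0798, 0.0274]
ee_rot: [[0.0, 0.057, -0.998], [0.001, -0.998, -0.057], [-1.0, -0.001, -0.0]]
wrist_force: [5.4, 0.9, 2.0]
finger_gap: 1.003
```

```bash
python3 -c "
from h import *;from station import ctrl
plan(ctrl,-109,-59,28,N)
c=ctrl.camera('side');np.savez('pics/side3.npz',**c);cv2.imwrite('pics/side3.png',cv2.resize(c['frame'][110:230,180:320],None,fx=5,fy=5,interpolation=2))
"
```

```text
t 4.0833 tcp lane [-110.8317  -58.4528   27.3813] F [ 0.5553 -5.4756  1.9635] d [-0.6176 -1.8318 -0.548 ] rot [ 0.0004 -0.0001  0.0006] j [-11.3201  31.24    92.9391   0.0406  55.8218  75.3662]
```

View pics/side3.png

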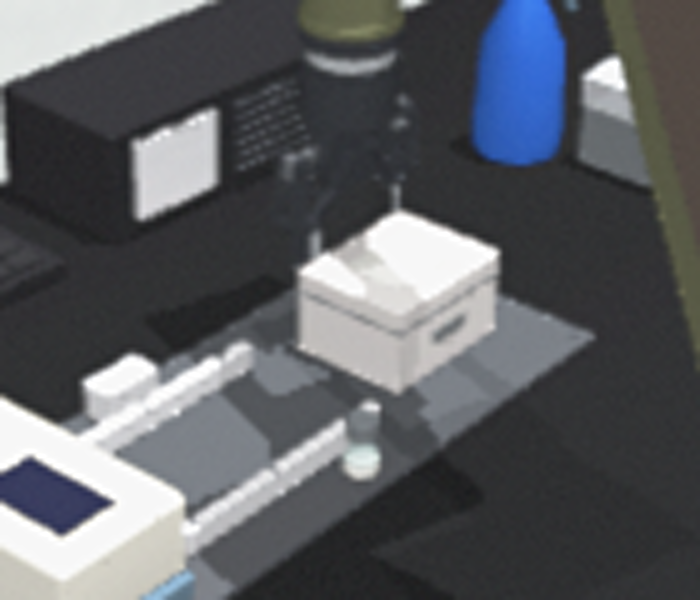

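The side view shows the magazine squared to the lane with both fingers flush on its side. Backing off and rising.

Call:
{"op": "send_rows", "data": {
  "commands": [
    {"dx": 0,"dy": 0,"dz": -10,"ax": 0,"ay": 0,"az": 0},
    {"dx": 0,"dy": 0,"dz": -25,"ax": 0,"ay": 0,"az": 0},
    {"dx": 0,"dy": 0,"dz": -45,"ax": 0,"ay": 0,"az": 0},
    {"dx": 0,"dy": 0,"dz": -50,"ax": 0,"ay": 0,"az": 0},
    {"dx": -25,"dy": 0,"dz": -50,"ax": 0,"ay": 0,"az": 0},
    {"dx": -55,"dy": 0,"dz": -50,"ax": 0,"ay": 0,"az": 0},
    {"dx": -85,"dy": 20,"dz": -50,"ax": -0.1,"ay": 0,"az": 0},
    {"dx": -115,"dy": 50,"dz": -50,"ax": -0.2,"ay": 0,"az": 0},
    {"dx": -130,"dy": 80,"dz": -40,"ax": -0.3,"ay": 0,"az": 0},
    {"dx": -130,"dy": 110,"dz": -30,"ax": -0.4,"ay": 0,"az": 0}
  ]
}}

```text
time_s: 4.97
eef_pos: [0.6527, -0.1896, 0.1615]
ee_rot: [[0.005, 0.448, -0.894], [-0.002, -0.894, -0.448], [-1.0, 0.004, -0.003]]
wrist_force: [-0.0, -0.9, -0.2]
finger_gap: 0.995
```

```bash
python3 -c "
from h import *;from station import ctrl
plan(ctrl,-230,0,150,-U)"
```

```text
t 4.9667 tcp lane [-222.5532  -89.9557  161.5201] F [-0.8725  0.0561 -0.1504] d [ 11.1223 -28.8416  85.5841] rot [-1.1635 -0.0005 -0.0055] j [-19.739   27.6795  76.816   -0.0271  75.2056  43.6623]
```

Call:
{"op": "send_rows", "data": {
  "commands": [
    {"dx": 0,"dy": -3,"dz": 9,"ax": -0.116,"ay": 0,"az": 0},
    {"dx": 0,"dy": -6,"dz": 18,"ax": -0.232,"ay": 0,"az": 0},
    {"dx": 0,"dy": -9,"dz": 27,"ax": -0.348,"ay": 0,"az": 0},
    {"dx": 0,"dy": -12,"dz": 36,"ax": -0.464,"ay": 0,"az": 0},
    {"dx": 0,"dy": -15,"dz": 45,"ax": -0.58,"ay": 0,"az": 0},
    {"dx": 0,"dy": -18,"dz": 54,"ax": -0.696,"ay": 0,"az": 0},
    {"dx": 0,"dy": -21,"dz": 63,"ax": -0.812,"ay": 0,"az": 0},
    {"dx": 0,"dy": -24,"dz": 72,"ax": -0.928,"ay": 0,"az": 0},
    {"dx": 0,"dy": -27,"dz": 81,"ax": -1.044,"ay": 0,"az": 0},
    {"dx": 0,"dy": -29,"dz": 86,"ax": -1.163,"ay": 0,"az": 0}
  ],
  "gripper": 65
}}

```text
time_s: 5.8
eef_pos: [0.5579, -0.1995, 0.1561]
ee_rot: [[-0.006, 0.998, 0.056], [0.002, 0.056, -0.998], [-1.0, -0.005, -0.002]]
wrist_force: [0.6, 0.2, 0.2]
finger_gap: 0.65
```

Run:
```python
from h import *;from station import ctrl
plan(ctrl,-230,0,150,-U)
c=ctrl.camera('top');np.savez('pics/top4.npz',**c);cv2.imwrite('pics/top4.png',cv2.resize(c['frame'][145:245,200:340],None,fx=5,fy=5,interpolation=2))
for a,p,_ in blobs(c,(155,222,200,330),200):
    z=.078 if a>400 else .028
    w=cast(c,p,z);m,l,s,an=rect(w); print(round(a),lane(m),l,s,an-93.27)
```

```text
t 5.8 tcp lane [-227.0917    5.2149  156.065 ] F [ 0.1726 -0.6026  0.2231] d [6.0305 5.2519 2.9135] rot [-0.0015 -0.0021  0.0054] j [-23.7391  21.6365  88.168   -0.0345  70.5274 -26.914 ]
31 [50.4385 87.3342 28.    ] 21.925991039391846 21.441858036393416 -92.16530189917263
269 [110.2657  60.6161  28.    ] 225.7093317653073 18.225359478882645 -0.17993953430159593
962 [-101.3467    1.408    78.    ] 125.06556275819297 102.02194973192368 -0.41820423784335503
245 [110.1895 -60.77    28.    ] 225.7207049118721 17.358878912010322 0.10928967436889536
112 [104.1735 -91.495   28.    ] 53.31953512146575 30.18259611019316 -2.439708841071564
```

View pics/top4.png

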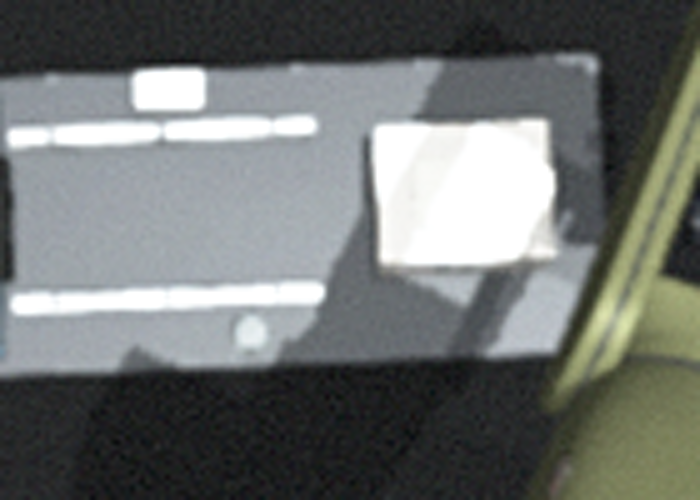

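The top view shows the magazine squared: lane (-102, +1) mm, yaw within about 0.4°, rails untouched. Descending behind it.

Call:
{"op": "send_rows", "data": {
  "commands": [
    {"dx": 25,"dy": 5,"dz": 3,"ax": 0,"ay": 0,"az": 0},
    {"dx": 50,"dy": 5,"dz": 3,"ax": 0,"ay": 0,"az": 0},
    {"dx": 75,"dy": 5,"dz": 3,"ax": 0,"ay": 0,"az": 0},
    {"dx": 100,"dy": 5,"dz": 3,"ax": 0,"ay": 0,"az": 0},
    {"dx": 118,"dy": 5,"dz": 3,"ax": 0,"ay": 0,"az": 0},
    {"dx": 122,"dy": 5,"dz": 0,"ax": 0,"ay": 0,"az": 0},
    {"dx": 122,"dy": 5,"dz": -10,"ax": 0,"ay": 0,"az": 0},
    {"dx": 122,"dy": 5,"dz": -20,"ax": 0,"ay": 0,"az": 0},
    {"dx": 122,"dy": 5,"dz": -30,"ax": 0,"ay": 0,"az": 0},
    {"dx": 122,"dy": 5,"dz": -34,"ax": 0,"ay": 0,"az": 0}
  ]
}}

```text
time_s: 6.68
eef_pos: [0.565, -0.1641, 0.0367]
ee_rot: [[0.001, 0.999, 0.051], [0.0, 0.051, -0.999], [-1.0, 0.001, 0.0]]
wrist_force: [-0.2, -0.1, 0.6]
finger_gap: 0.654
```

```bash
python3 -c "
from h import *;from station import ctrl
plan(ctrl,-180,0,32,-U)"
```

```text
t 6.6833 tcp lane [-192.1612   -3.8583   36.6597] F [-0.1199  0.2504  0.6305] d [  4.6536  -3.9409 -12.137 ] rot [-0.0062  0.     -0.0015] j [-20.3321  28.6029  96.7144   0.0389  54.605  -23.2672]
```

Call:
{"op": "send_rows", "data": {
  "commands": [
    {"dx": 2,"dy": -4,"dz": 0,"ax": -0.003,"ay": 0,"az": 0},
    {"dx": 2,"dy": -4,"dz": 0,"ax": -0.003,"ay": 0,"az": 0},
    {"dx": 2,"dy": -4,"dz": 0,"ax": -0.003,"ay": 0,"az": 0}
  ]
}}

```text
time_s: 6.93
eef_pos: [0.5605, -0.1662, 0.0339]
ee_rot: [[0.001, 0.999, 0.053], [-0.001, 0.053, -0.999], [-1.0, 0.001, 0.001]]
wrist_force: [0.4, -0.3, 0.2]
finger_gap: 0.649
```

```bash
python3 -c "
from h import *;from station import ctrl
plan(ctrl,-180,0,32,-U)"
```

```text
t 6.9333 tcp lane [-194.021     0.744    33.8655] F [-0.3443 -0.4018  0.1866] d [  1.858    0.6903 -14.0247] rot [-0.0038  0.0006 -0.0006] j [-20.6484  28.5966  97.3095  -0.0196  54.0494 -23.692 ]
```

Call:
{"op": "send_rows", "data": {
  "commands": [
    {"dx": 1,"dy": 0,"dz": -4,"ax": -0.004,"ay": 0,"az": 0},
    {"dx": 1,"dy": 0,"dz": -8,"ax": -0.004,"ay": 0,"az": 0},
    {"dx": 1,"dy": 0,"dz": -12,"ax": -0.004,"ay": 0,"az": 0},
    {"dx": 1,"dy": 0,"dz": -15,"ax": -0.004,"ay": 0,"az": 0},
    {"dx": 1,"dy": 0,"dz": -18,"ax": -0.004,"ay": 0,"az": 0},
    {"dx": 1,"dy": 0,"dz": -21,"ax": -0.004,"ay": 0,"az": 0},
    {"dx": 1,"dy": 0,"dz": -25,"ax": -0.004,"ay": 0,"az": 0},
    {"dx": 1,"dy": 0,"dz": -29,"ax": -0.004,"ay": 0,"az": 0},
    {"dx": 1,"dy": 0,"dz": -33,"ax": -0.004,"ay": 0,"az": 0},
    {"dx": 1,"dy": 0,"dz": -37,"ax": -0.004,"ay": 0,"az": 0}
  ]
}}

```text
time_s: 7.77
eef_pos: [0.5587, -0.1291, 0.0323]
ee_rot: [[0.0, 0.998, 0.057], [-0.0, 0.057, -0.998], [-1.0, 0.0, 0.0]]
wrist_force: [-0.1, -2.8, 0.0]
finger_gap: 0.654
```

```bash
cat > m.py <<'E'
from h import *;from station import ctrl
import sys
plan(ctrl,float(sys.argv[1]),0,32,-U)
c=ctrl.camera('top');n=sys.argv[2];np.savez(f'pics/{n}.npz',**c);cv2.imwrite(f'pics/{n}.png',cv2.resize(c['frame'][145:245,200:340],None,fx=5,fy=5,interpolation=2))
for a,p,_ in blobs(c,(155,222,200,330),190):
    z=.078 if a>400 else .028
    w=cast(c,p,z);m,l,s,an=rect(w); print(round(a),lane(m),l,s,an-93.27)
E
python3 m.py -145 top5
```

```text
t 7.7667 tcp lane [-156.8752    0.4627   32.3074] F [-2.7605  0.2687  0.0302] d [  0.3035   0.4614 -11.8754] rot [-0.0001  0.0003 -0.0002] j [-17.2264  28.0448  98.8168  -0.0181  53.1235 -20.4792]
253 [110.9412  60.8162  28.    ] 225.2809782952827 18.3682357538009 0.04021302369247337
664 [-70.4541   1.6836  78.    ] 99.50594964770784 99.09371065940317 -1.9352114724553502
262 [109.9845 -60.8931  28.    ] 226.30595612947593 18.38076842734594 0.12003301373937347
116 [104.4012 -91.5062  28.    ] 54.68958744184767 31.111128345425595 -2.4400000572779845
46 [-216.9045  -97.5826   28.    ] 56.65084809217674 19.517436352883042 -2.4487494673415
```

View pics/top5.png

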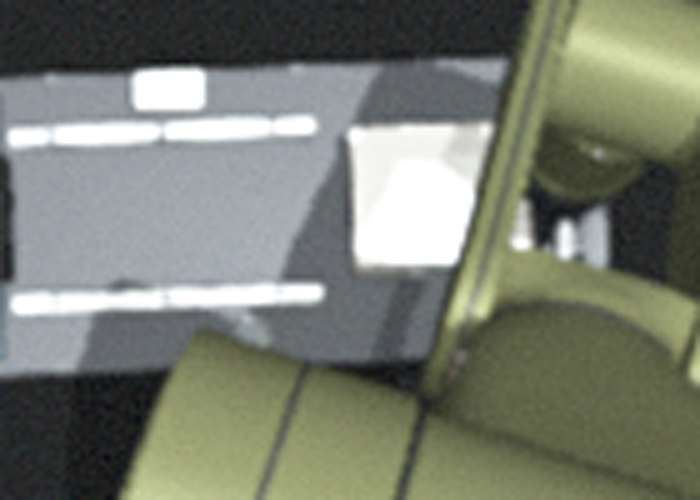

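The fingers are in contact at 2.8 N, and the magazine's side edges run parallel to the rails and are centred. Continuing down the lane.

Call:
{"op": "send_rows", "data": {
  "commands": [
    {"dx": 0,"dy": 0,"dz": -4,"ax": 0,"ay": 0,"az": 0},
    {"dx": 0,"dy": 0,"dz": -8,"ax": 0,"ay": 0,"az": 0},
    {"dx": 0,"dy": 0,"dz": -12,"ax": 0,"ay": 0,"az": 0},
    {"dx": 0,"dy": 0,"dz": -16,"ax": 0,"ay": 0,"az": 0},
    {"dx": 0,"dy": 0,"dz": -20,"ax": 0,"ay": 0,"az": 0},
    {"dx": 0,"dy": 0,"dz": -23,"ax": 0,"ay": 0,"az": 0},
    {"dx": 0,"dy": 0,"dz": -25,"ax": 0,"ay": 0,"az": 0},
    {"dx": 0,"dy": 0,"dz": -25,"ax": 0,"ay": 0,"az": 0}
  ]
}}

```text
time_s: 8.48
eef_pos: [0.5571, -0.1035, 0.0323]
ee_rot: [[-0.0, 0.998, 0.057], [0.001, 0.057, -0.998], [-1.0, -0.0, -0.001]]
wrist_force: [-0.6, -0.5, 0.3]
finger_gap: 0.647
```

```bash
cat > m.py <<'E'
from h import *;from station import ctrl
import sys
x=float(sys.argv[1]);n=sys.argv[2]
plan(ctrl,x,0,32,-U)
c=ctrl.camera('top');np.savez(f'pics/{n}.npz',**c);cv2.imwrite(f'pics/{n}.png',cv2.resize(c['frame'][145:245,180:320],None,fx=5,fy=5,interpolation=2))
# magazine top-face edges: biggest white blob, contour cast to z=78, points near each expected edge fitted by a line
b=max(blobs(c,(155,222,204,330),190),key=lambda t:t[0])
P=np.array([lane(q) for q in cast(c,b[2],.078)])[:,:2]
f=P[:,0].max();sx=(P[:,0]<f-8)&(P[:,0]>f-70)
for nm,sel in(("left",sx&(abs(P[:,1]-48)<7)),("right",sx&(abs(P[:,1]+48)<7)),("front",(abs(P[:,1])<40)&(P[:,0]>f-7))):
    q=P[sel]
    if len(q)>20:
        vx,vy,x0,y0=cv2.fitLine(q.astype(np.float32),cv2.DIST_HUBER,0,.01,.01).ravel()
        a=np.degrees(np.arctan2(vy,vx)); print(nm,len(q),"at",x0,y0,"ang",(a+45)%180-45)
E
python3 m.py -100 top6
```

```text
t 8.4833 tcp lane [-131.22      0.6112   32.3341] F [-0.4946  0.6347  0.3172] d [  0.3554   0.616  -31.2196] rot [ 0.0002 -0.0007  0.0001] j [-14.825   27.6456  99.6625   0.0445  52.7103 -18.1307]
right 142 at 164.29988 -42.7471 ang -2.2861404
```

View pics/top6.png

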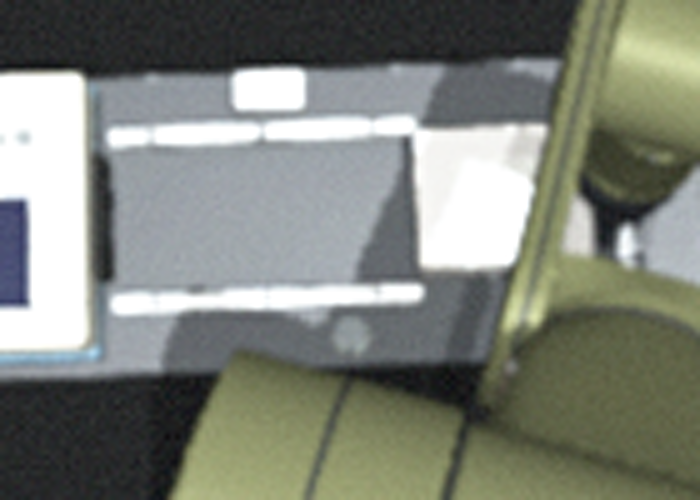

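The magazine front is now at the lane mouth. Its upper edge merges with the rail because of parallax, so I'll measure the front and left edges with scan lines instead.

```bash
cat > m.py <<'E'
from h import *
import sys
def px(c,W):
    T=np.linalg.inv(c["world_from_camera"]);q=(W@T[:3,:3].T+T[:3,3])@c["intrinsics"].T
    return (q[:,:2]/q[:,2:]).astype(np.float32)
def scan(c,P0,d,L=30,z=.078):
    """lane pts P0 (mm), scan along d by -L..L mm at height z; steepest brightness drop, mm along d"""
    g=cv2.GaussianBlur(cv2.cvtColor(c["frame"],cv2.COLOR_BGR2GRAY),(0,0),.6);t=np.arange(-L,L,.5);out=[]
    for p in P0:
        l=np.asarray(p)+t[:,None]*np.asarray(d)
        W=M+l[:,:1]/1e3*U+l[:,1:]/1e3*N+[0,0,z]
        v=cv2.remap(g,*[a.reshape(1,-1) for a in px(c,W).T],cv2.INTER_CUBIC).ravel().astype(float)
        out.append(t[np.argmin(np.gradient(cv2.GaussianBlur(v.reshape(1,-1),(0,0),2).ravel()))])
    return np.array(out)
def edges(c,f):
    y=np.arange(-36,37,6.);e=scan(c,[(f,v) for v in y],(1,0),12);k=np.polyfit(y,e,1)
    x=f-np.arange(8,60,5.);s=scan(c,[(v,48) for v in x],(0,1),8);m=np.polyfit(x-f+60,s,1)
    s2=scan(c,[(v,-48) for v in x],(0,-1),8);n=np.polyfit(x-f+60,-s2,1)
    print("front x",f+k[1],"yaw",-np.degrees(k[0]),e,"\nleft y",48+m[1],"yaw",np.degrees(m[0]),s,"\nright y",-48+n[1],"yaw",np.degrees(n[0]),s2)
if __name__=="__main__":
    from station import ctrl
    x=float(sys.argv[1]);n=sys.argv[2]
    plan(ctrl,x,0,32,-U)
    c=ctrl.camera('top');np.savez(f'pics/{n}.npz',**c);cv2.imwrite(f'pics/{n}.png',cv2.resize(c['frame'][145:245,180:320],None,fx=5,fy=5,interpolation=2))
    edges(c,lane(ctrl.state()["eef_pos"])[0]+131)
E
python3 -c "
from m import *
edges(dict(np.load('pics/top4.npz')),-42);edges(dict(np.load('pics/top5.npz')),-26);edges(dict(np.load('pics/top6.npz')),0)"
```

```text
front x -39.80769230769231 yaw 1.7052315331274497 [3.  3.  3.5 3.  3.  2.5 2.  1.5 1.  1.  1.5 1.5 2. ] 
left y 51.872727272727275 yaw -1.5626121685386078 [2.5 2.5 3.  3.  3.  3.  3.  3.  3.5 4.  4. ] 
right y -47.57 yaw -2.5522665419463944 [ 1.5  1.5  1.5  1.5  1.5  1.   0.5  0.   0.   0.  -0.5]
front x -24.03846153846154 yaw -0.7083269445298643 [3.  1.5 1.5 1.  1.5 1.5 1.5 2.  2.  2.  2.5 2.5 3. ] 
left y 51.974545454545456 yaw -1.8751346022463296 [2.5 2.  2.5 3.  3.  3.  3.5 3.5 3.5 3.5 4. ] 
right y -48.54 yaw 1.1459155902616465 [-0.5 -0.5 -0.5 -0.5 -0.5  0.5  1.   0.5  0.5  0.   0. ]
front x 1.5 yaw 1.4953568828963795 [2.5 2.  2.  2.5 2.5 1.5 1.5 1.  0.5 0.5 1.  1.  1. ] 
left y 52.28909090909091 yaw -1.7709604576770874 [2.5 2.5 2.5 3.  3.  5.  4.5 4.  4.  3.5 3.5] 
right y -47.097272727272724 yaw -0.46878365056158267 [ 0.   0.  -1.  -1.  -1.  -1.  -1.  -0.5 -0.5 -0.5 -1. ]
```

The far-side edge, which parallax affects least, sits at y ≈ -47.5. That puts the magazine within about 1 mm of centre with yaw within noise, against 8 mm clearance per side. Continuing.

Call:
{"op": "send_rows", "data": {
  "commands": [
    {"dx": 0,"dy": 0,"dz": -4,"ax": 0,"ay": 0,"az": 0},
    {"dx": 0,"dy": 0,"dz": -8,"ax": 0,"ay": 0,"az": 0},
    {"dx": 0,"dy": 0,"dz": -12,"ax": 0,"ay": 0,"az": 0},
    {"dx": 0,"dy": 0,"dz": -16,"ax": 0,"ay": 0,"az": 0},
    {"dx": 0,"dy": 0,"dz": -20,"ax": 0,"ay": 0,"az": 0},
    {"dx": 0,"dy": 0,"dz": -24,"ax": 0,"ay": 0,"az": 0},
    {"dx": 0,"dy": 0,"dz": -28,"ax": 0,"ay": 0,"az": 0},
    {"dx": 0,"dy": 0,"dz": -32,"ax": 0,"ay": 0,"az": 0},
    {"dx": 0,"dy": 0,"dz": -36,"ax": 0,"ay": 0,"az": 0},
    {"dx": 0,"dy": 0,"dz": -40,"ax": 0,"ay": 0,"az": 0}
  ]
}}

```text
time_s: 9.37
eef_pos: [0.5548, -0.064, 0.0323]
ee_rot: [[-0.0, 0.998, 0.057], [0.0, 0.057, -0.998], [-1.0, -0.0, -0.0]]
wrist_force: [-0.2, -2.5, -0.6]
finger_gap: 0.648
```

Call:
{"op": "send_rows", "data": {
  "commands": [
    {"dx": 0,"dy": 0,"dz": -4,"ax": 0,"ay": 0,"az": 0},
    {"dx": 0,"dy": 0,"dz": -8,"ax": 0,"ay": 0,"az": 0},
    {"dx": 0,"dy": 0,"dz": -12,"ax": 0,"ay": 0,"az": 0},
    {"dx": 0,"dy": 0,"dz": -16,"ax": 0,"ay": 0,"az": 0},
    {"dx": 0,"dy": 0,"dz": -20,"ax": 0,"ay": 0,"az": 0},
    {"dx": 0,"dy": 0,"dz": -24,"ax": 0,"ay": 0,"az": 0},
    {"dx": 0,"dy": 0,"dz": -28,"ax": 0,"ay": 0,"az": 0},
    {"dx": 0,"dy": 0,"dz": -32,"ax": 0,"ay": 0,"az": 0},
    {"dx": 0,"dy": 0,"dz": -36,"ax": 0,"ay": 0,"az": 0},
    {"dx": 0,"dy": 0,"dz": -40,"ax": 0,"ay": 0,"az": 0}
  ]
}}

```text
time_s: 10.2
eef_pos: [0.5526, -0.0241, 0.0323]
ee_rot: [[-0.0, 0.998, 0.057], [0.0, 0.057, -0.998], [-1.0, -0.0, -0.0]]
wrist_force: [0.1, -2.8, -0.7]
finger_gap: 0.652
```

```bash
python3 m.py 80 top7
```

```text
t 10.2 tcp lane [-51.6028   0.5557  32.3055] F [-2.7616  0.1068 -0.6594] d [   0.3081    0.5512 -131.6028] rot [-0. -0.  0.] j [ -6.8682  26.8342 101.395    0.0008  51.7737 -10.1368]
front x 81.1135844963365 yaw 1.7052315331274503 [2.  2.  2.  2.  1.5 1.  0.5 0.  0.  0.  0.5 0.5 0.5] 
left y 47.28727272727273 yaw 4.792010650185068 [ 2.5  2.5  2.5  2.5  2.5  3.   2.5  1.   0.   3.  -5. ] 
right y -53.49181818181818 yaw -0.8854802288385466 [6.5 6.  6.  6.  6.  6.  6.  6.  5.5 5.5 5.5]
```

View pics/top7.png

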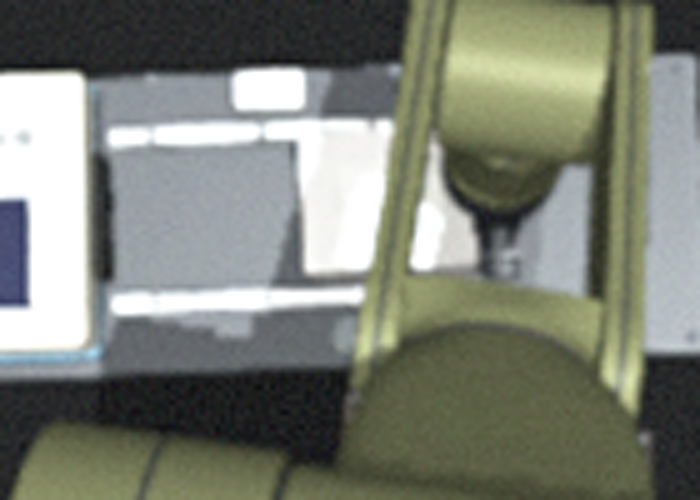

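The magazine is in the lane and clear of both rails, with its front at x ≈ 80. Continuing.

Call:
{"op": "send_rows", "data": {
  "commands": [
    {"dx": 0,"dy": 0,"dz": -4,"ax": 0,"ay": 0,"az": 0},
    {"dx": 0,"dy": 0,"dz": -8,"ax": 0,"ay": 0,"az": 0},
    {"dx": 0,"dy": 0,"dz": -12,"ax": 0,"ay": 0,"az": 0},
    {"dx": 0,"dy": 0,"dz": -16,"ax": 0,"ay": 0,"az": 0},
    {"dx": 0,"dy": 0,"dz": -20,"ax": 0,"ay": 0,"az": 0},
    {"dx": 0,"dy": 0,"dz": -24,"ax": 0,"ay": 0,"az": 0},
    {"dx": 0,"dy": 0,"dz": -28,"ax": 0,"ay": 0,"az": 0},
    {"dx": 0,"dy": 0,"dz": -32,"ax": 0,"ay": 0,"az": 0},
    {"dx": 0,"dy": 0,"dz": -36,"ax": 0,"ay": 0,"az": 0},
    {"dx": 0,"dy": 0,"dz": -40,"ax": 0,"ay": 0,"az": 0}
  ]
}}

```text
time_s: 11.08
eef_pos: [0.5503, 0.0159, 0.0323]
ee_rot: [[-0.0, 0.998, 0.057], [-0.0, 0.057, -0.998], [-1.0, -0.0, -0.0]]
wrist_force: [0.4, -2.5, -0.7]
finger_gap: 0.651
```

Call:
{"op": "send_rows", "data": {
  "commands": [
    {"dx": 0,"dy": 0,"dz": -4,"ax": 0,"ay": 0,"az": 0},
    {"dx": 0,"dy": 0,"dz": -8,"ax": 0,"ay": 0,"az": 0},
    {"dx": 0,"dy": 0,"dz": -12,"ax": 0,"ay": 0,"az": 0},
    {"dx": 0,"dy": 0,"dz": -16,"ax": 0,"ay": 0,"az": 0},
    {"dx": 0,"dy": 0,"dz": -20,"ax": 0,"ay": 0,"az": 0},
    {"dx": 0,"dy": 0,"dz": -24,"ax": 0,"ay": 0,"az": 0},
    {"dx": 0,"dy": 0,"dz": -28,"ax": 0,"ay": 0,"az": 0},
    {"dx": 0,"dy": 0,"dz": -32,"ax": 0,"ay": 0,"az": 0},
    {"dx": 0,"dy": 0,"dz": -36,"ax": 0,"ay": 0,"az": 0},
    {"dx": 0,"dy": 0,"dz": -40,"ax": 0,"ay": 0,"az": 0}
  ]
}}

```text
time_s: 11.92
eef_pos: [0.548, 0.0558, 0.0323]
ee_rot: [[-0.0, 0.998, 0.057], [-0.0, 0.057, -0.998], [-1.0, -0.0, -0.0]]
wrist_force: [0.4, -3.1, -0.1]
finger_gap: 0.652
```

Call:
{"op": "send_rows", "data": {
  "commands": [
    {"dx": 0,"dy": 0,"dz": -4,"ax": 0,"ay": 0,"az": 0},
    {"dx": 0,"dy": 0,"dz": -8,"ax": 0,"ay": 0,"az": 0},
    {"dx": 0,"dy": 0,"dz": -12,"ax": 0,"ay": 0,"az": 0},
    {"dx": 0,"dy": 0,"dz": -16,"ax": 0,"ay": 0,"az": 0},
    {"dx": 0,"dy": 0,"dz": -20,"ax": 0,"ay": 0,"az": 0},
    {"dx": 0,"dy": 0,"dz": -24,"ax": 0,"ay": 0,"az": 0},
    {"dx": 0,"dy": 0,"dz": -28,"ax": 0,"ay": 0,"az": 0},
    {"dx": 0,"dy": 0,"dz": -31,"ax": 0,"ay": 0,"az": 0},
    {"dx": 0,"dy": 0,"dz": -34,"ax": 0,"ay": 0,"az": 0},
    {"dx": 0,"dy": 0,"dz": -36,"ax": 0,"ay": 0,"az": 0}
  ]
}}

```text
time_s: 12.75
eef_pos: [0.546, 0.0917, 0.0323]
ee_rot: [[-0.0, 0.998, 0.057], [0.0, 0.057, -0.998], [-1.0, -0.0, -0.0]]
wrist_force: [0.9, -2.2, 0.2]
finger_gap: 0.65
```

```bash
python3 m.py 88 top8
```

```text
t 12.75 tcp lane [64.3614  0.5548 32.2995] F [-2.2529 -0.8167  0.2036] d [  0.2997   0.5576 -23.6385] rot [ 0.0001 -0.      0.0001] j [  5.1646  26.8656 101.3297   0.001   51.8082   1.8871]
front x 198.3866454352222 yaw -0.8132642696453996 [2.5 2.5 2.5 2.  2.  2.5 2.5 3.  3.  3.  3.  3.5 3. ] 
left y 49.35636363636364 yaw -2.3960053250925335 [ 1.5  1.  -3.  -3.   1.5  0.5  3.5 -6.5  1.   2.5  3.5] 
right y -49.448181818181816 yaw 0.46878365056158017 [ 5.5  4.5  1.5 -3.5 -1.   2.  -5.  -0.5 -5.   7.5  7.5]
```

Remaining travel is about 22–25 mm. Approaching the stop slowly.

Call:
{"op": "send_rows", "data": {
  "commands": [
    {"dx": 0,"dy": 0,"dz": -2,"ax": 0,"ay": 0,"az": 0},
    {"dx": 0,"dy": 0,"dz": -4,"ax": 0,"ay": 0,"az": 0},
    {"dx": 0,"dy": 0,"dz": -6,"ax": 0,"ay": 0,"az": 0},
    {"dx": 0,"dy": 0,"dz": -8,"ax": 0,"ay": 0,"az": 0},
    {"dx": 0,"dy": 0,"dz": -10,"ax": 0,"ay": 0,"az": 0},
    {"dx": 0,"dy": 0,"dz": -12,"ax": 0,"ay": 0,"az": 0},
    {"dx": 0,"dy": 0,"dz": -14,"ax": 0,"ay": 0,"az": 0},
    {"dx": 0,"dy": 0,"dz": -16,"ax": 0,"ay": 0,"az": 0},
    {"dx": 0,"dy": 0,"dz": -17,"ax": 0,"ay": 0,"az": 0},
    {"dx": 0,"dy": 0,"dz": -18,"ax": 0,"ay": 0,"az": 0}
  ]
}}

```text
time_s: 13.63
eef_pos: [0.545, 0.1095, 0.0323]
ee_rot: [[-0.0, 0.998, 0.057], [-0.0, 0.057, -0.998], [-1.0, -0.0, 0.0]]
wrist_force: [-0.9, -3.5, 1.3]
finger_gap: 0.645
```

Call:
{"op": "send_rows", "data": {
  "commands": [
    {"dx": 0,"dy": 0,"dz": -0.7,"ax": 0,"ay": 0,"az": 0},
    {"dx": 0,"dy": 0,"dz": -1.4,"ax": 0,"ay": 0,"az": 0},
    {"dx": 0,"dy": 0,"dz": -2,"ax": 0,"ay": 0,"az": 0},
    {"dx": 0,"dy": 0,"dz": -2.5,"ax": 0,"ay": 0,"az": 0},
    {"dx": 0,"dy": 0,"dz": -3,"ax": 0,"ay": 0,"az": 0}
  ]
}}

```text
time_s: 14.05
eef_pos: [0.5448, 0.1123, 0.0323]
ee_rot: [[-0.0, 0.998, 0.057], [-0.0, 0.057, -0.998], [-1.0, -0.0, 0.0]]
wrist_force: [1.2, -3.3, 0.3]
finger_gap: 0.653
```

Call:
{"op": "send_rows", "data": {
  "commands": [
    {"dx": 0,"dy": 0,"dz": -0.5,"ax": 0,"ay": 0,"az": 0},
    {"dx": 0,"dy": 0,"dz": -1,"ax": 0,"ay": 0,"az": 0},
    {"dx": 0,"dy": 0,"dz": -1.5,"ax": 0,"ay": 0,"az": 0},
    {"dx": 0,"dy": 0,"dz": -1.5,"ax": 0,"ay": 0,"az": 0}
  ]
}}

```text
time_s: 14.38
eef_pos: [0.5447, 0.1139, 0.0323]
ee_rot: [[-0.0, 0.998, 0.057], [0.0, 0.057, -0.998], [-1.0, -0.0, -0.0]]
wrist_force: [1.0, -3.5, 0.0]
finger_gap: 0.65
```

Call:
{"op": "send_rows", "data": {
  "commands": [
    {"dx": 0,"dy": 0,"dz": -0.5,"ax": 0,"ay": 0,"az": 0},
    {"dx": 0,"dy": 0,"dz": -1,"ax": 0,"ay": 0,"az": 0},
    {"dx": 0,"dy": 0,"dz": -1,"ax": 0,"ay": 0,"az": 0}
  ]
}}

```text
time_s: 14.63
eef_pos: [0.5447, 0.1149, 0.0323]
ee_rot: [[0.0, 0.998, 0.057], [0.0, 0.057, -0.998], [-1.0, 0.0, -0.0]]
wrist_force: [0.0, -3.1, -0.3]
finger_gap: 0.652
```

Call:
{"op": "send_rows", "data": {
  "commands": [
    {"dx": 0,"dy": 0,"dz": -0.5,"ax": 0,"ay": 0,"az": 0},
    {"dx": 0,"dy": 0,"dz": -1,"ax": 0,"ay": 0,"az": 0},
    {"dx": 0,"dy": 0,"dz": -1,"ax": 0,"ay": 0,"az": 0}
  ]
}}

```text
time_s: 14.88
eef_pos: [0.5446, 0.1159, 0.0323]
ee_rot: [[-0.0, 0.998, 0.057], [0.0, 0.057, -0.998], [-1.0, -0.0, -0.0]]
wrist_force: [-0.1, -2.3, -0.7]
finger_gap: 0.653
```

Call:
{"op": "send_rows", "data": {
  "commands": [
    {"dx": 0,"dy": 0,"dz": -0.5,"ax": 0,"ay": 0,"az": 0},
    {"dx": 0,"dy": 0,"dz": -1,"ax": 0,"ay": 0,"az": 0},
    {"dx": 0,"dy": 0,"dz": -1,"ax": 0,"ay": 0,"az": 0}
  ]
}}

```text
time_s: 15.13
eef_pos: [0.5446, 0.1159, 0.0323]
ee_rot: [[-0.0, 0.998, 0.057], [-0.001, 0.057, -0.998], [-1.0, -0.0, 0.001]]
wrist_force: [0.8, -7.0, 0.7]
finger_gap: 0.649
```

The stop is reached: the arm stalls at TCP x ≈ 88.6 (89 predicted) and the force rises to 7 N. One more small press will seat it flush.

Call:
{"op": "send_rows", "data": {
  "commands": [
    {"dx": 0,"dy": 0,"dz": -0.5,"ax": 0,"ay": 0,"az": 0},
    {"dx": 0,"dy": 0,"dz": -1,"ax": 0,"ay": 0,"az": 0},
    {"dx": 0,"dy": 0,"dz": -1,"ax": 0,"ay": 0,"az": 0}
  ]
}}

```text
time_s: 15.38
eef_pos: [0.5445, 0.1159, 0.0323]
ee_rot: [[-0.0, 0.998, 0.057], [-0.003, 0.057, -0.998], [-1.0, -0.0, 0.003]]
wrist_force: [0.0, -9.2, 1.1]
finger_gap: 0.652
```

```bash
python3 -c "
from h import *;from station import ctrl
plan(ctrl,89,0,32,-U);print(ctrl.state()['wrist_torque'])"
```

```text
t 15.3833 tcp lane [88.5744  0.6439 32.3346] F [-9.155   0.4826  1.0921] d [ 0.3332  0.6441 -0.4264] rot [0.0003 0.0029 0.0003] j [  7.7852  27.0635 100.9017  -0.2093  52.0672   4.6283]
[-1.4241 -0.0845 -0.2171]
```

Backing straight off, then up and away for the check.

Call:
{"op": "send_rows", "data": {
  "commands": [
    {"dx": 0,"dy": 0,"dz": 1,"ax": 0,"ay": 0,"az": 0},
    {"dx": 0,"dy": 0,"dz": 4,"ax": 0,"ay": 0,"az": 0},
    {"dx": 0,"dy": 0,"dz": 12,"ax": 0,"ay": 0,"az": 0},
    {"dx": 0,"dy": 0,"dz": 25,"ax": 0,"ay": 0,"az": 0},
    {"dx": 0,"dy": 0,"dz": 50,"ax": 0,"ay": 0,"az": 0},
    {"dx": 0,"dy": 0,"dz": 75,"ax": 0,"ay": 0,"az": 0},
    {"dx": -20,"dy": 0,"dz": 105,"ax": 0,"ay": 0,"az": 0},
    {"dx": -45,"dy": 0,"dz": 135,"ax": 0,"ay": 0,"az": 0},
    {"dx": -70,"dy": 0,"dz": 165,"ax": 0,"ay": 0,"az": 0},
    {"dx": -95,"dy": 0,"dz": 195,"ax": 0,"ay": 0,"az": 0}
  ]
}}

```text
time_s: 16.22
eef_pos: [0.555, -0.0788, 0.1281]
ee_rot: [[-0.001, 0.998, 0.057], [0.001, 0.057, -0.998], [-1.0, -0.001, -0.001]]
wrist_force: [0.6, -0.7, -0.0]
finger_gap: 0.65
```

Call:
{"op": "send_rows", "data": {
  "commands": [
    {"dx": -20,"dy": 0,"dz": 25,"ax": 0,"ay": 0,"az": 0},
    {"dx": -40,"dy": 0,"dz": 50,"ax": 0,"ay": 0,"az": 0},
    {"dx": -60,"dy": 0,"dz": 75,"ax": 0,"ay": 0,"az": 0},
    {"dx": -70,"dy": 0,"dz": 100,"ax": 0,"ay": 0,"az": 0},
    {"dx": -70,"dy": 0,"dz": 120,"ax": 0,"ay": 0,"az": 0},
    {"dx": -70,"dy": 0,"dz": 130,"ax": 0,"ay": 0,"az": 0},
    {"dx": -70,"dy": 0,"dz": 130,"ax": 0,"ay": 0,"az": 0},
    {"dx": -70,"dy": 0,"dz": 130,"ax": 0,"ay": 0,"az": 0}
  ]
}}

```text
time_s: 16.88
eef_pos: [0.5621, -0.2065, 0.1965]
ee_rot: [[-0.002, 0.998, 0.056], [0.002, 0.056, -0.998], [-1.0, -0.002, -0.002]]
wrist_force: [-0.7, 0.3, -0.6]
finger_gap: 0.649
```

Run:
```python
from m import *
from station import ctrl
s=ctrl.state();print(s["time_s"],lane(s["eef_pos"]),s["wrist_force"])
c=ctrl.camera('top');d=ctrl.camera('side')
A=cv2.resize(c['frame'][145:235,155:315],None,fx=5,fy=5,interpolation=2)[:300+150]
B=cv2.resize(d['frame'][140:250,145:305],None,fx=2.5,fy=2.5,interpolation=2)
B=cv2.copyMakeBorder(B[:150+125],0,0,0,800-B.shape[1],cv2.BORDER_CONSTANT)
A=cv2.resize(A,None,fx=.72,fy=.72);A=cv2.copyMakeBorder(A,0,0,0,800-A.shape[1],cv2.BORDER_CONSTANT)
cv2.imwrite('pics/final.png',np.vstack([A,B])[:600])
edges(c,220)
x=np.full(13,100.);y=np.arange(-36,37,6.);e=scan(c,[(100,v) for v in y],(-1,0),12);k=np.polyfit(y,e,1);print("rear x",100-k[1],"yaw",np.degrees(k[0]),e)
x=100+np.arange(15,110,8.);e=scan(c,[(v,-48) for v in x],(0,-1),5);print("right",e);e=scan(c,[(v,48) for v in x],(0,1),7);print("left",e)
```

```text
16.8833 [-234.2535    1.4568  196.4502] [-0.6575  0.3457 -0.6333]
front x 222.23076923076923 yaw -0.7870299383665159 [2.  2.  2.  1.5 2.  2.  2.  2.5 2.5 2.5 2.5 2.5 3. ] 
left y 51.36727272727273 yaw -0.10417414456923915 [3.5 4.  3.  3.  3.  3.  3.5 3.  3.  3.5 4. ] 
right y -53.769090909090906 yaw -0.10417414456924522 [6.  6.  6.  6.  6.  5.5 5.  5.5 5.5 6.  6.5]
rear x 98.53846153846153 yaw 0.15740598767330324 [2.  1.5 1.5 1.5 1.5 1.  1.  1.  1.  1.  1.5 2.  2.5]
right [ 2.   2.5 -5.  -5.  -2.5  3.5  3.5  3.5  1.   2.   3.5  2.5]
left [3.5 3.5 3.5 4.  4.  4.  4.  3.5 3.  3.  3.  3. ]
```

View pics/final.png

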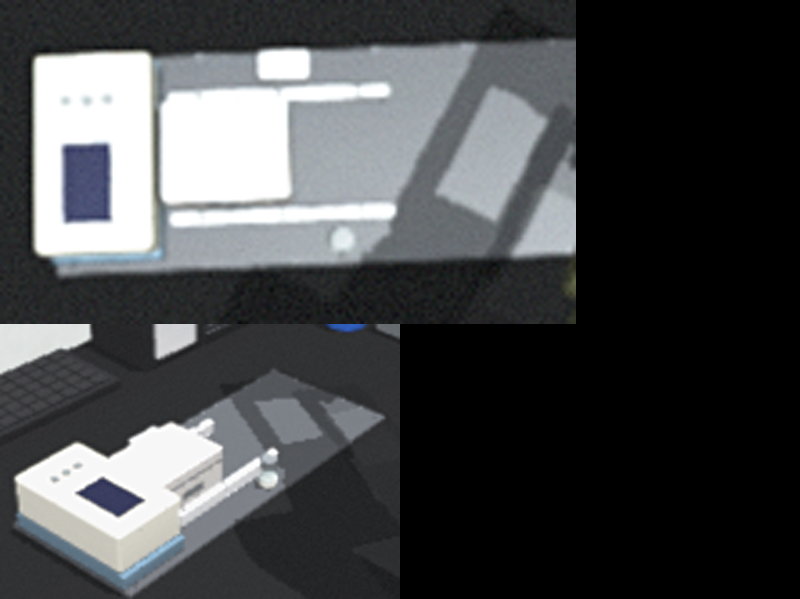

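The magazine is home and square: front edge 222, rear edge 98.5, so its centre is at 160.4 mm, with yaw near 0. The vial and block have not moved, and the arm is clear. Handing in.

```bash
python3 -c "
from station import ctrl
print(ctrl.close_job())"
```

```text
the job is handed in; nothing more can be done
None
```

The magazine is fully home against the rubber stop and square to the lane. I handed the job in at about 17 s.

**What I did:** The magazine started about 7.6° askew and 17 mm off the lane's centre line. I squared and centred it on the apron with a two-finger push on its right side. Then I pushed it flat from behind down the lane until the arm stalled at the stop. Pushing took about 3 N and the final press was about 9 N. I backed straight off and raised the arm clear.

**Last checks:**
- **Position:** the top view puts the centre at x = 160.4 mm (160 expected). The stall point implies about the same.
- **Squareness:** the rear edge reads 0.2° and the left edge -0.1°. The front edge reads -0.8°, which is within this camera's noise.
- **Clearances:** the gap to the left rail shows clearly in the final picture. The right rail gap is hidden by the magazine, so I judged that side from its position before it entered the lane and from low sideways forces.
- **Other objects:** the vial and block look unmoved in the final picture. I did not re-measure the other bystanders, but the arm never went near them.

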